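# Raise the sash of the gauge test booth to the pointer

### The job

Push the booth's counterweighted clear sash up with your fingertips from beneath its lip until the top of the lip is level with the pointer tab on the left upright, then take your hand away. Do not grip the lip, keep off the counterweight, and leave the loose things on the bench where they are.

Things in the scene. Friction and masses are not known exactly. Their poses are not given: they have to be found in the camera images.
- lip_edge (a point): Middle of the lower front edge of the sash's lip: a flat aluminium ledge along the sash's bottom, 280 mm wide (y), 11 mm thick, 55 mm out from the clear panel towards the robot. Below it is open to the bench (90 mm or more). Axes: x into the booth, square to the sash; y to the lip's left end; z up, the way it slides. The booth (370 wide, 560 high) is turned up to 0.3 rad.
- lip_top (a point): Middle of the top face of the lip: the upper face of the 4 mm thick, 48 mm deep grey plastic strip that covers the lip, 15 mm above lip_edge and 31 mm further in. It moves with the sash; same axes as lip_edge. Touching this strip and the aluminium beneath it at once counts as gripping.
- mark (a point): The height to reach: front end of the flat steel pointer tab, on its top face. The tab, 26 mm wide and 4 mm thick, sticks out forward from a dark fixed clamp on the booth's left upright (seen from the robot), just past the left end of the lip, about 170 mm left of the lip's middle.
- sash (a joint): Height of the sash in m above its lowest position (0 = lowest, 0.21 = top stop); grows as it is raised. The sash is balanced by the counterweight and stays where it is left; it takes about 2 to 6 N to push it up or down.
- counterweight: Steel cylinder, 42 mm diameter, 75 mm high, outside the right upright; sinks as the sash rises. Origin at the centre of its underside.
- adaptor: Loose brass pipe adaptor standing on the bench left in front of the booth, 30 mm diameter, 55 mm high. Origin at the centre of its underside.
- star_knob: Loose grey star knob lying on the bench right in front of the booth, 60 mm across, 28 mm high. Origin at the centre of its underside.
- wrench: Loose steel wrench lying on the bench in front of the booth, farther left, about 165 mm long along its own x. Origin under its middle.

How it is judged:
On the way:
1. the fingers push the lip from beneath and the sash rises (contact force between the fingers and sash_c5 above 0.5 N and contact force between the fingers and sash_c6 below 0.5 N and velocity of joint sash above 0.005 m/s), for 0.1 s.
At the end, for the whole second after the job is handed in: The top of the lip is within 8 mm of the pointer tab's top face in height, and the sash is at rest (z of lip_top in the frame of mark between -0.008 and 0.008 m and velocity of joint sash between -0.01 and 0.01 m/s); the robot touches nothing.
It fails at once if the lip is gripped (fingers on its underside and its top cover at once) (contact force between the fingers and sash_c5 above 1 N and contact force between the fingers and sash_c6 above 1 N).
It fails at once if the counterweight is touched (contact force between any of the fingers, the arm and counterweight above 1 N).
It fails at once if a loose thing is pushed away or lifted (more than 30 mm) (distance of any of adaptor, star_knob, wrench from where it was at the start of the episode above 0.03 m).
It also fails if it takes over 45 s, if anything falls off the work surface, if the arm or the gripper's body presses on something with over 40 N, if the wrist force passes 120 N, or if a joint passes its speed limit or range.

### The arm

A 6-joint arm with a two-finger parallel gripper is mounted at the origin on the work surface. World frame = base frame: x ahead of the robot, y to its left, z up, the work surface at z = 0. Lengths are in m, angles in rad, forces in N, time in s.
With the tool pointing down it reaches from about 0.375 to 0.9 m from the base axis. Payload 3.1 kg.
Tool frame: the origin (TCP) lies midway between the tips of the shut fingers; the grasp point (between the pads) lies 19 mm behind it; z points along the fingers, y is the line along which they close (so a half turn about z gives the same grasp; the last joint's range is limited). The gripper opens to 87 mm and grips with 3 to 60 N. Pads are 19 mm wide; open, the fingers measure 117 mm over their backs; the gripper's body (75 mm by 190 mm) begins 51 mm behind the grasp point.
Start: joints at [1.161, 0.527, 1.433, -0, 1.181, -0.178], TCP at [0.144, 0.608, 0.223] pointing down, gripper open.
Joint ranges: [-3.08, 3.08], [-0.75, 2.2], [0.22, 2.44], [-1.43, 4.57], [0, 2.65], [-2.85, 2.85]. Speed limits (rad/s): [2.79, 2.79, 3.14, 3.14, 3.14, 3.14].

### API

Orientations are given as a rotation vector (axis times angle).
In Python, from workcell import arm gives the robot as it stands.
- The arm moves only by the shell command python3 -m crank 'ROWS'. ROWS is JSON, a list of rows, each an object with "jaw": the gripper command: -1 is fully open, 1 is shut, values between are in proportion; "linear": the shift along the tool's x, y, z each as a share of 0.08 m, from -1 to 1, a list of three; "spin": the turn about the tool's z as a share of 60 degrees, from -1 to 1. A call has 1 to 12 rows; each row is the pose to reach, as a shift and turn from the pose commanded when the call began, along the tool's axes at that moment; what a row does not reach only later rows make up. A row lasts 1/10 s, in which the tool goes at most 50 mm and 8.59 degrees, less where a joint would pass 70% of its speed; a pose out of reach is approached as far as the arm can. A call with a number of a shift or a turn outside -1 to 1 is refused whole. A call with a gripper value outside its range is refused whole. The fingers move at their own pace and stop on an object; the grip force is fixed at half the most. Time passes only in rows, so rows that repeat a pose let the fingers close. It gives the time, the measured TCP pose, the force, the opening and the grip force at its end, in the units of the state.
- arm.get_obs(): the state, without advancing time (a new reading comes with each control period).
- arm.snapshot(name): name is "scene" or "top" or "wrist"; returns the picture (384x512x3 uint8, red, green, blue); there is no depth.
- arm.calibration(name): a dict with "K" (3x3 intrinsics, pixels), "D" ([k1, k2, p1, p2, k3] as OpenCV has them; the pictures are not rectified), "R" (3x3) and "t" (3): a world point X has camera coordinates R X + t. Camera axes: x right, y down, z forward; pixel columns grow to the right and rows downward; lengths in m; the calibration is good to about 2 mm. A picture is of the moment at which its call begins: read the wrist's pose just before it. calibration takes no time and is no camera call; for the wrist camera it gives the pose at the moment of the call.
- arm.job_done(): hands the job in; it is judged then, once.
Trained networks look in the newest picture that a camera, given by its name, has taken for a name from the list of things; names that differ only in an ending like _2 or _b are one class to them, and where a whole thing is asked for, a point or a joint stands for the part that bears it (a point fixed in the world has none). Each returns a list of dicts, best first, with "score" (0 to 1); they miss things now and then, are a little off and sometimes report something else, mostly with a low value. They report only what shows in the picture. A call takes as long as a camera call.
- arm.spot_in(camera, name): "bbox" ([centre column, centre row, width, height] in pixels, round what is visible of it).
- arm.silhouettes(camera, name): "pixels" (384x512 bool, what is visible of it) and "bbox" ([centre column, centre row, width, height] in pixels, round what is visible of it).
- arm.mark_of(camera, name): "at" ([row, column] in pixels: a listed point, or the origin of a listed thing).
The state is a dict: "t": time; "joint_pos": joint angles; "dq": joint speeds; "tau": joint torques, N m; "position": TCP position; "eef_rot": TCP orientation; "ft_force": force on the tool from outside, world axes, zero at the start; "moment": the same for the moment, N m; "opening": opening from 0.0 (shut) to 1.0 (fully open); "grip_force": force on a finger pad.
Only numpy, scipy, OpenCV 4.12 (cv2) and the standard library are available. Lean on these libraries where they do the work, as an engineer would, in place of code of your own. Each camera call takes 0.05 s, during which the arm holds its last target. There are 200 camera calls.

## Working session

There is one attempt and no reset: what is moved stays moved. The work goes in short steps, Python scripts to look and compute and a shell command to move; the robot and the scene stay as the last step left them, time stands still between calls to the robot, and variables do not carry over. Pictures are saved under pics/ and viewed, at most 10 in all, crops included, and the job is handed in when it is done.

```bash
mkdir -p pics; cat > h.py <<'E'
import numpy as np,cv2
from workcell import arm
def ray(cam,rc):
    c=arm.calibration(cam);K,D,R,t=[np.array(c[k],float) for k in('K','D','R','t')]
    p=cv2.undistortPoints(np.array([[[rc[1],rc[0]]]],float),K,D)[0,0]
    return -R.T@t, R.T@np.array([p[0],p[1],1.])
def tri(obs):
    A=np.zeros((3,3));b=np.zeros(3)
    for cam,rc in obs:
        o,d=ray(cam,rc);d/=np.linalg.norm(d);P=np.eye(3)-np.outer(d,d);A+=P;b+=P@o
    x=np.linalg.solve(A,b)
    return x,[round(float(np.linalg.norm(np.cross(x-ray(c,rc)[0],ray(c,rc)[1]/np.linalg.norm(ray(c,rc)[1])))),4) for c,rc in obs]
def proj(cam,X):
    c=arm.calibration(cam);K,D,R,t=[np.array(c[k],float) for k in('K','D','R','t')]
    return cv2.projectPoints(np.array(X,float).reshape(-1,1,3),cv2.Rodrigues(R)[0],t,K,D)[0][:,0]
E
python3 - <<'E'
from h import *
im={}
for c in('scene','top'):
    im[c]=arm.snapshot(c)
    cv2.imwrite(f'pics/{c}0.png',im[c][:,:,::-1])
    print(c,'cam at',np.round(ray(c,[192,256])[0],3),'dir',np.round(ray(c,[192,256])[1],2))
for n in('lip_edge','lip_top','mark','counterweight','adaptor','star_knob','wrench'):
    o=[]
    for c in('scene','top'):
        r=arm.mark_of(c,n)
        print(n,c,[(np.round(x['at'],1).tolist(),round(x['score'],2)) for x in r[:2]])
        if r:o.append((c,r[0]['at']))
    if len(o)==2:
        x,e=tri(o);print('   ',np.round(x,4),e)
o=arm.get_obs();print(o['t'],o['position'],o['eef_rot'],o['opening'])
E
```

```text
scene cam at [ 0.637 -0.33   0.99 ] dir [-0.03  0.46 -0.89]
top cam at [0.421 0.038 1.489] dir [ 0.16 -0.   -0.99]
lip_edge scene [([221.8, 271.5], 0.86)]
lip_edge top [([188.1, 269.1], 0.93)]
    [0.6427 0.     0.2039] [0.0052, 0.0052]
lip_top scene [([224.6, 283.2], 0.69)]
lip_top top [([175.1, 271.3], 0.62)]
    [ 0.6731 -0.0074  0.212 ] [0.0011, 0.0011]
mark scene [([137.8, 285.6], 0.85)]
mark top [([168.2, 205.8], 0.78)]
    [0.679  0.1753 0.2665] [0.0002, 0.0002]
counterweight scene [([316.6, 275.2], 0.67)]
counterweight top [([180.6, 348.9], 0.63)]
    [ 0.6491 -0.2111  0.2992] [0.0025, 0.0025]
adaptor scene [([208.5, 238.6], 0.71)]
adaptor top [([220.3, 223.4], 0.44)]
    [ 0.561   0.1411 -0.0266] [0.003, 0.003]
star_knob scene [([299.7, 225.7], 0.69)]
star_knob top [([234.5, 303.3], 0.75)]
    [ 0.5284 -0.12   -0.0099] [0.0083, 0.0083]
wrench scene [([168.7, 254.0], 0.7), ([135.3, 285.9], 0.66)]
wrench top [([207.7, 184.8], 0.87)]
    [ 0.6018  0.2741 -0.0327] [0.0023, 0.0023]
0.8 [0.14353952 0.60828457 0.2225936 ] [3.63282264e-01 3.12049532e+00 1.14750486e-04] 1.0015921131920735
```

View pics/scene0.png

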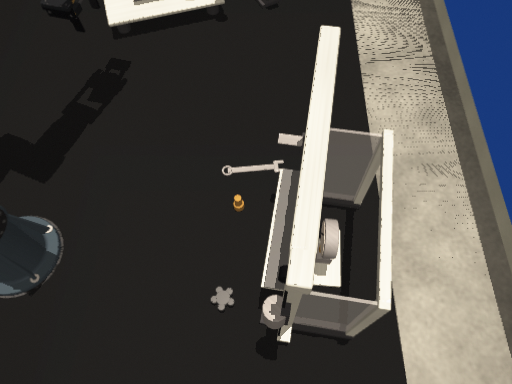

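View pics/top0.png

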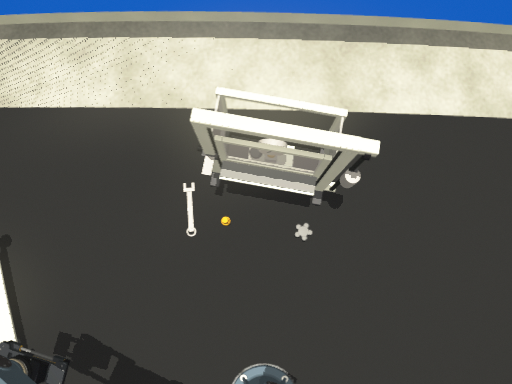

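The lip is the bright or grey band (scene: 285,170 to 268,290; top: 218,177 to 316,192). The counterweight is at top (350,178). It isn't clear whether the white piece at top (207,165) is the tab, so I'm zooming in.

```bash
python3 - <<'E'
from h import *
a=cv2.imread('pics/scene0.png')[115:215,220:345];b=cv2.imread('pics/top0.png')[135:235,180:380]
a=cv2.resize(a,None,fx=3,fy=3,interpolation=cv2.INTER_CUBIC);b=cv2.resize(b,None,fx=2,fy=3,interpolation=cv2.INTER_CUBIC)
cv2.imwrite('pics/crop0.png',np.clip(np.hstack([a,b]).astype(float)*1.6,0,255).astype(np.uint8))
for X in([.679,.1753,.2665],[.679,.1753,0]):print(proj('scene',X),proj('top',X))
E
```

```text
[[285.54532037 137.82816272]] [[205.79156121 168.11939783]]
[[281.57312934 192.90826928]] [[214.10315473 184.82057063]]
```

View pics/crop0.png

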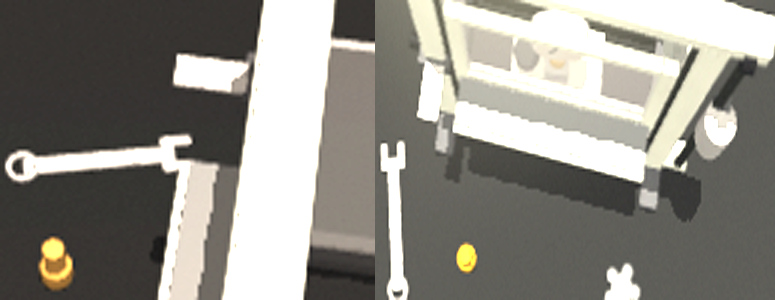

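The tab really is the raised white plate: front end at about scene (278,139) and top (206,175). The lip front band is confirmed too. The moves only shift and spin a tool that points down, so before choosing an approach I'll look at the fingers and check the lip corners.

```bash
python3 - <<'E'
from h import *
w=arm.snapshot('wrist');s=cv2.imread('pics/top0.png')[300:384,0:130]
cv2.imwrite('pics/w0.png',np.hstack([w[:,:,::-1],cv2.resize(s,(288,186)) if 0 else cv2.copyMakeBorder(cv2.resize(s,None,fx=2.2,fy=2.2),0,384-185,0,0,cv2.BORDER_CONSTANT)]))
c=arm.calibration('wrist');print(c['R'],c['t'],c['K'])
print('tab front',tri([('scene',[139,278]),('top',[175,206])]))
print('tab mid',tri([('scene',[138,285]),('top',[168,206])]))
# lip silhouettes
for cam in('scene','top'):
  for n in('lip_edge','mark'):
    r=arm.silhouettes(cam,n)
    for x in r[:1]:
        print(cam,n,x['score'],np.round(x['bbox'],0)); 
        q=cv2.minAreaRect(np.argwhere(x['pixels'])[:,::-1].astype(np.float32));print(np.round(cv2.boxPoints(q),0).tolist())
E
```

```text
[[ 2.29096296e-01  9.73403501e-01  7.15574887e-04]
 [ 9.43532462e-01 -2.22246567e-01  2.45668387e-01]
 [ 2.39293502e-01 -5.56065494e-02 -9.69353667e-01]] [-0.62476931 -0.03003805  0.38936948] [[320.64575445   0.         254.31521665]
 [  0.         320.64575445 186.53610589]
 [  0.           0.           1.        ]]
tab front (array([0.66155109, 0.17471478, 0.26231803]), [0.001, 0.001])
tab mid (array([0.67842017, 0.1744258 , 0.26752419]), [0.0007, 0.0007])
scene lip_edge 0.76 [280. 229.  39. 120.]
[[260.0, 287.0], [280.0, 168.0], [303.0, 172.0], [283.0, 291.0]]
scene mark 0.73 [291. 141.  29.  21.]
[[278.0, 134.0], [304.0, 134.0], [304.0, 153.0], [278.0, 153.0]]
top mark 0.53 [208. 159.  19.  28.]
[[190.0, 169.0], [199.0, 145.0], [218.0, 153.0], [209.0, 176.0]]
```

View pics/w0.png

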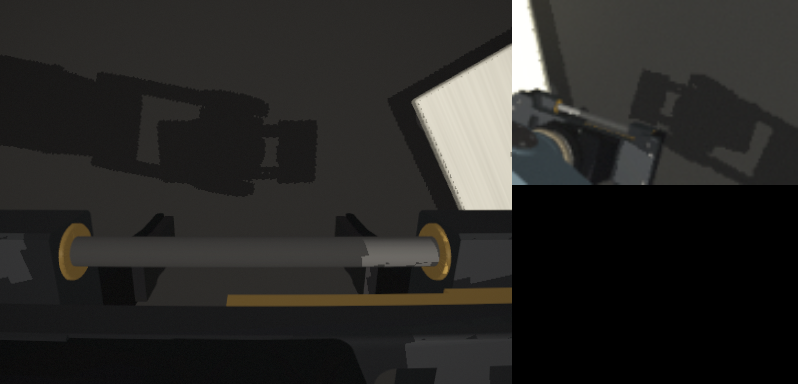

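```bash
for i in 1; do python3 -m crank '[{"jaw":1,"linear":[-1,0.5,-1],"spin":0},{"jaw":1,"linear":[-1,0.5,-1],"spin":0},{"jaw":1,"linear":[-1,0.5,-1],"spin":0}]'; done
python3 -m crank '[{"jaw":1,"linear":[-1,0.5,-1],"spin":0},{"jaw":1,"linear":[-1,0.5,-1],"spin":0},{"jaw":1,"linear":[-1,0.5,-1],"spin":0}]'
python3 -m crank '[{"jaw":1,"linear":[-1,0.5,-1],"spin":0},{"jaw":1,"linear":[-1,0.5,-1],"spin":0},{"jaw":1,"linear":[-1,0.5,-1],"spin":0}]'
python3 -m crank '[{"jaw":1,"linear":[-1,0.5,-1],"spin":0},{"jaw":1,"linear":[-1,0.5,-1],"spin":0},{"jaw":1,"linear":[-1,0.5,-1],"spin":0}]'
```

```text
t: 1.35
position: [0.2347, 0.6309, 0.3065]
eef_rot: [0.366, 3.116, 0.011]
ft_force: [-0.7, 0.6, 0.1]
opening: 0.809
grip_force: 0.0
t: 1.65
position: [0.322, 0.6504, 0.3865]
eef_rot: [0.367, 3.115, 0.01]
ft_force: [-0.4, 0.6, 0.5]
opening: 0.542
grip_force: 0.0
t: 1.95
position: [0.4086, 0.67, 0.4658]
eef_rot: [0.368, 3.116, 0.008]
ft_force: [-0.5, 0.5, -0.1]
opening: 0.266
grip_force: 0.0
t: 2.25
position: [0.4731, 0.6599, 0.5137]
eef_rot: [0.366, 3.109, 0.033]
ft_force: [0.2, -0.3, -0.3]
opening: 0.034
grip_force: 0.0
```

```bash
python3 -m crank '[{"jaw":1,"linear":[-1,0.5,-1],"spin":0},{"jaw":1,"linear":[-1,0.5,-1],"spin":0},{"jaw":1,"linear":[-1,0.5,-1],"spin":0}]'
python3 -m crank '[{"jaw":1,"linear":[0,0,0],"spin":0},{"jaw":1,"linear":[0,0,0],"spin":0}]'
python3 -m crank '[{"jaw":1,"linear":[1,-0.5,0],"spin":0},{"jaw":1,"linear":[1,-0.5,0],"spin":0},{"jaw":1,"linear":[1,-0.5,0],"spin":0}]'
python3 -c "
from h import *
o=arm.get_obs();print(o['joint_pos'],o['t'])"
```

```text
t: 2.55
position: [0.5055, 0.6261, 0.5437]
eef_rot: [0.361, 3.085, 0.088]
ft_force: [-0.5, -0.3, -0.2]
opening: 0.008
grip_force: 0.0
t: 2.75
position: [0.5041, 0.6278, 0.5414]
eef_rot: [0.358, 3.088, 0.085]
ft_force: [-0.4, -0.4, -0.1]
opening: 0.006
grip_force: 0.0
t: 3.05
position: [0.4101, 0.6066, 0.5356]
eef_rot: [0.35, 3.096, 0.076]
ft_force: [0.9, 0.7, 0.7]
opening: -0.003
grip_force: 0.0
[ 0.82042831  0.54279168  0.5897429   0.00943298  1.95503254 -0.52166331] 3.05
```

Pushing out of reach tilts the commanded tool and the tilt stays, so I can lean the fingers outward. I'll move to a heading square to the booth, staying high and in front of it, and build up the tilt there.

```bash

python3 -m crank '[{"jaw":1,"linear":[-0.3,-1,-0.4],"spin":0},{"jaw":1,"linear":[-0.3,-1,-0.4],"spin":0},{"jaw":1,"linear":[-0.3,-1,-0.4],"spin":0}]'
python3 -m crank '[{"jaw":1,"linear":[-0.3,-1,-0.4],"spin":0},{"jaw":1,"linear":[-0.3,-1,-0.4],"spin":0},{"jaw":1,"linear":[-0.3,-1,-0.4],"spin":0}]'
python3 -m crank '[{"jaw":1,"linear":[-0.3,-1,-0.4],"spin":0},{"jaw":1,"linear":[-0.3,-1,-0.4],"spin":0},{"jaw":1,"linear":[-0.3,-1,-0.4],"spin":0}]'
python3 -m crank '[{"jaw":1,"linear":[-0.3,-1,-0.4],"spin":0},{"jaw":1,"linear":[-0.3,-1,-0.4],"spin":0},{"jaw":1,"linear":[-0.3,-1,-0.4],"spin":0}]'
python3 -m crank '[{"jaw":1,"linear":[-0.3,-1,-0.4],"spin":0},{"jaw":1,"linear":[-0.3,-1,-0.4],"spin":0},{"jaw":1,"linear":[-0.3,-1,-0.4],"spin":0}]'
python3 -m crank '[{"jaw":1,"linear":[-0.3,-1,-0.4],"spin":0},{"jaw":1,"linear":[-0.3,-1,-0.4],"spin":0},{"jaw":1,"linear":[-0.3,-1,-0.4],"spin":0}]'
python3 -c "
from h import *
o=arm.get_obs();print(o['joint_pos'],o['t'])"
```

```text
t: 3.35
position: [0.4216, 0.5197, 0.5693]
eef_rot: [0.362, 3.082, 0.089]
ft_force: [-0.2, -0.6, 0.3]
opening: 0.006
grip_force: 0.0
t: 3.65
position: [0.4259, 0.4352, 0.5963]
eef_rot: [0.363, 3.082, 0.088]
ft_force: [-0.0, 0.3, 1.1]
opening: 0.007
grip_force: 0.0
t: 3.95
position: [0.4299, 0.3509, 0.6234]
eef_rot: [0.363, 3.083, 0.087]
ft_force: [-0.1, 1.1, 0.5]
opening: 0.007
grip_force: 0.0
t: 4.25
position: [0.4341, 0.2663, 0.6505]
eef_rot: [0.364, 3.084, 0.086]
ft_force: [0.5, 0.2, -0.0]
opening: 0.005
grip_force: 0.0
t: 4.55
position: [0.4384, 0.1816, 0.6775]
eef_rot: [0.364, 3.085, 0.085]
ft_force: [0.4, 0.3, -0.9]
opening: 0.004
grip_force: 0.0
t: 4.85
position: [0.4427, 0.0967, 0.7046]
eef_rot: [0.364, 3.086, 0.084]
ft_force: [-0.3, 1.3, 0.1]
opening: 0.002
grip_force: 0.0
[-0.06918629  0.07549888  0.83809925  0.06461965  2.19151999 -1.36648282] 4.85
```

```bash

python3 -m crank '[{"jaw":1,"linear":[-1,-0.5,-0.3],"spin":0},{"jaw":1,"linear":[-1,-0.5,-0.3],"spin":0},{"jaw":1,"linear":[-1,-0.5,-0.3],"spin":0}]' | head -3
python3 -m crank '[{"jaw":1,"linear":[-1,0,-0.3],"spin":0},{"jaw":1,"linear":[-1,0,-0.3],"spin":0},{"jaw":1,"linear":[-1,0,-0.3],"spin":0}]'| head -3
python3 -m crank '[{"jaw":1,"linear":[-1,0,-0.3],"spin":0},{"jaw":1,"linear":[-1,0,-0.3],"spin":0},{"jaw":1,"linear":[-1,0,-0.3],"spin":0}]'| head -3
python3 -m crank '[{"jaw":1,"linear":[-1,0,0],"spin":0},{"jaw":1,"linear":[-1,0,0],"spin":0},{"jaw":1,"linear":[-1,0,0],"spin":0},{"jaw":1,"linear":[-1,0,0],"spin":0}]'| head -3
python3 -m crank '[{"jaw":1,"linear":[-1,0,0],"spin":0},{"jaw":1,"linear":[-1,0,0],"spin":0},{"jaw":1,"linear":[-1,0,0],"spin":0},{"jaw":1,"linear":[-1,0,0],"spin":0}]'| head -3
python3 -c "
from h import *
o=arm.get_obs();print(o['joint_pos'],o['t'])"
```

```text
t: 5.15
position: [0.5144, 0.0385, 0.7241]
eef_rot: [0.362, 3.093, 0.086]
t: 5.45
position: [0.5918, 0.0205, 0.7433]
eef_rot: [0.36, 3.108, 0.088]
t: 5.75
position: [0.6243, 0.0023, 0.7303]
eef_rot: [0.356, 3.063, 0.091]
t: 6.15
position: [0.6697, -0.0154, 0.7003]
eef_rot: [0.355, 3.034, 0.094]
t: 6.55
position: [0.7123, -0.0319, 0.6698]
eef_rot: [0.353, 3.003, 0.098]
[-0.23478857  0.55816615  0.21800874  0.1003707   2.2546073  -1.50380241] 6.55
```

```bash

python3 -m crank '[{"jaw":1,"linear":[-0.7,0,-1],"spin":0},{"jaw":1,"linear":[-0.7,0,-1],"spin":0},{"jaw":1,"linear":[-0.7,0,-1],"spin":0},{"jaw":1,"linear":[-0.7,0,-1],"spin":0}]'| head -3
python3 -m crank '[{"jaw":1,"linear":[-0.7,0,-1],"spin":0},{"jaw":1,"linear":[-0.7,0,-1],"spin":0},{"jaw":1,"linear":[-0.7,0,-1],"spin":0},{"jaw":1,"linear":[-0.7,0,-1],"spin":0}]'| head -3
python3 -c "
from h import *
o=arm.get_obs();print(o['joint_pos'],o['t'])"
python3 -m crank '[{"jaw":1,"linear":[0,0,-1],"spin":0},{"jaw":1,"linear":[0,0,-1],"spin":0},{"jaw":1,"linear":[0,0,-1],"spin":0},{"jaw":1,"linear":[0,0,-1],"spin":0}]'| head -3
python3 -m crank '[{"jaw":1,"linear":[0,0,-1],"spin":0},{"jaw":1,"linear":[0,0,-1],"spin":0},{"jaw":1,"linear":[0,0,-1],"spin":0},{"jaw":1,"linear":[0,0,-1],"spin":0}]'| head -3
python3 -c "
from h import *
o=arm.get_obs();print(o['joint_pos'],o['t'])"
```

```text
t: 6.95
position: [0.6991, -0.0437, 0.6926]
eef_rot: [0.351, 2.968, 0.1]
t: 7.35
position: [0.6866, -0.0545, 0.7121]
eef_rot: [0.348, 2.938, 0.102]
[-0.28508293  0.49726728  0.21798201  0.12626092  2.2547385  -1.53156213] 7.35
t: 7.75
position: [0.645, -0.0546, 0.754]
eef_rot: [0.345, 2.909, 0.104]
t: 8.15
position: [0.6026, -0.055, 0.7911]
eef_rot: [0.344, 2.882, 0.106]
[-0.33850952  0.36574506  0.21806839  0.16917957  2.33369994 -1.5412387 ] 8.15
```

```bash

python3 -m crank '[{"jaw":1,"linear":[-1,0.4,-1],"spin":0}]'| sed -n 2,3p
python3 -m crank '[{"jaw":1,"linear":[-1,0.4,-1],"spin":0}]'| sed -n 2,3p
python3 -m crank '[{"jaw":1,"linear":[-1,0.4,-1],"spin":0}]'| sed -n 2,3p
python3 -m crank '[{"jaw":1,"linear":[-1,0.4,-1],"spin":0}]'| sed -n 2,3p
python3 -m crank '[{"jaw":1,"linear":[-1,0.4,-1],"spin":0}]'| sed -n 2,3p
python3 -m crank '[{"jaw":1,"linear":[-1,0.4,-1],"spin":0}]'| sed -n 2,3p
python3 -c "
from h import *
o=arm.get_obs();print(o['joint_pos'],o['t'])"
```

```text
position: [0.6081, -0.0496, 0.794]
eef_rot: [0.344, 2.859, 0.11]
position: [0.6108, -0.0427, 0.8004]
eef_rot: [0.34, 2.831, 0.113]
position: [0.6123, -0.0365, 0.8077]
eef_rot: [0.337, 2.804, 0.115]
position: [0.6131, -0.0308, 0.8153]
eef_rot: [0.334, 2.776, 0.118]
position: [0.6133, -0.0257, 0.8233]
eef_rot: [0.332, 2.748, 0.121]
position: [0.6129, -0.0208, 0.8315]
eef_rot: [0.329, 2.721, 0.124]
[-0.293908    0.31620611  0.21864471  0.19250112  2.21771708 -1.47723074] 8.75
```

```bash

python3 -m crank '[{"jaw":1,"linear":[-1,0.3,-0.7],"spin":0}]'| sed -n 3p
python3 -m crank '[{"jaw":1,"linear":[-1,0.3,-0.7],"spin":0}]'| sed -n 3p
python3 -m crank '[{"jaw":1,"linear":[-1,0.3,-0.7],"spin":0}]'| sed -n 3p
python3 -m crank '[{"jaw":1,"linear":[-1,0.3,-0.7],"spin":0}]'| sed -n 3p
python3 -m crank '[{"jaw":1,"linear":[-1,0.3,-0.6],"spin":0}]'| sed -n 3p
python3 -m crank '[{"jaw":1,"linear":[-1,0.3,-0.6],"spin":0}]'| sed -n 3p
python3 -m crank '[{"jaw":1,"linear":[-1,0.3,-0.6],"spin":0}]'| sed -n 3p
python3 -m crank '[{"jaw":1,"linear":[-1,0.3,-0.6],"spin":0}]'| sed -n 3p
python3 -m crank '[{"jaw":1,"linear":[-1,0.3,-0.5],"spin":0}]'| sed -n 3p
python3 -m crank '[{"jaw":1,"linear":[-1,0.3,-0.5],"spin":0}]'| sed -n 3p
python3 -m crank '[{"jaw":1,"linear":[-1,0.3,-0.5],"spin":0}]'| sed -n 3p
python3 -m crank '[{"jaw":1,"linear":[-1,0.3,-0.5],"spin":0}]'| sed -n 2,3p
cat >> h.py <<'E'
def state():
    o=arm.get_obs();R=cv2.Rodrigues(np.array(o['eef_rot'],float))[0]
    print('t',round(o['t'],2),'q',np.round(o['joint_pos'],2),'p',np.round(o['position'],4),'F',np.round(o['ft_force'],1));print('axes(cols)\n',np.round(R,3));return o,R
E
python3 -c "
from h import *
state()"
```

```text
eef_rot: [0.326, 2.69, 0.128]
eef_rot: [0.325, 2.664, 0.132]
eef_rot: [0.323, 2.636, 0.136]
eef_rot: [0.32, 2.607, 0.139]
eef_rot: [0.317, 2.576, 0.143]
eef_rot: [0.314, 2.547, 0.147]
eef_rot: [0.311, 2.518, 0.151]
eef_rot: [0.308, 2.487, 0.155]
eef_rot: [0.304, 2.455, 0.159]
eef_rot: [0.301, 2.425, 0.163]
eef_rot: [0.298, 2.395, 0.167]
position: [0.6531, -0.0028, 0.9198]
eef_rot: [0.295, 2.364, 0.171]
t 9.95 q [-0.29  0.25  0.22  0.25  1.92 -1.43] p [ 0.6531 -0.0028  0.9198] F [-0.4  0.4 -0.1]
axes(cols)
 [[-0.703  0.163  0.692]
 [ 0.26   0.965  0.038]
 [-0.661  0.207 -0.721]]
```

```bash

python3 -m crank '[{"jaw":1,"linear":[-1,0.1,-0.4],"spin":0}]'| sed -n 3p
python3 -m crank '[{"jaw":1,"linear":[-1,0.1,-0.4],"spin":0}]'| sed -n 3p
python3 -m crank '[{"jaw":1,"linear":[-1,0.1,-0.4],"spin":0}]'| sed -n 3p
python3 -m crank '[{"jaw":1,"linear":[-1,0.1,-0.4],"spin":0}]'| sed -n 3p
python3 -m crank '[{"jaw":1,"linear":[-1,0.1,-0.4],"spin":0}]'| sed -n 3p
python3 -m crank '[{"jaw":1,"linear":[-1,0,-0.3],"spin":0}]'| sed -n 3p
python3 -m crank '[{"jaw":1,"linear":[-1,0,-0.3],"spin":0}]'| sed -n 3p
python3 -m crank '[{"jaw":1,"linear":[-1,0,-0.3],"spin":0}]'| sed -n 3p
python3 -m crank '[{"jaw":1,"linear":[-1,0,-0.3],"spin":0}]'| sed -n 3p
python3 -m crank '[{"jaw":1,"linear":[-1,0,-0.2],"spin":0}]'| sed -n 3p
python3 -m crank '[{"jaw":1,"linear":[-1,0,-0.2],"spin":0}]'| sed -n 3p
python3 -m crank '[{"jaw":1,"linear":[-1,0,-0.2],"spin":0}]'| sed -n 2,3p
python3 -c "
from h import *
o,R=state()
c=arm.calibration('wrist');cc=-np.array(c['R']).T@np.array(c['t']);print('cam in tool',R.T@(cc-o['position']))
#lip corners via hand-picked pixel pairs (front edge ends)
L=tri([('scene',[168,281]),('top',[176,219])]);Rr=tri([('scene',[288,262]),('top',[192,317])]);print(L,Rr,(L[0]+Rr[0])/2,np.linalg.norm(L[0]-Rr[0]))
"
```

```text
eef_rot: [0.289, 2.331, 0.175]
eef_rot: [0.288, 2.302, 0.177]
eef_rot: [0.287, 2.271, 0.18]
eef_rot: [0.284, 2.24, 0.183]
eef_rot: [0.281, 2.208, 0.185]
eef_rot: [0.276, 2.175, 0.187]
eef_rot: [0.275, 2.145, 0.188]
eef_rot: [0.274, 2.115, 0.19]
eef_rot: [0.272, 2.083, 0.19]
eef_rot: [0.269, 2.05, 0.19]
eef_rot: [0.267, 2.019, 0.191]
position: [0.6464, -0.1076, 1.0393]
eef_rot: [0.266, 1.988, 0.191]
t 11.15 q [-0.59  0.19  0.22  0.54  1.66 -1.52] p [ 0.6464 -0.1076  1.0393] F [0.  0.7 0. ]
axes(cols)
 [[-0.405  0.1    0.909]
 [ 0.272  0.962  0.015]
 [-0.873  0.253 -0.417]]
cam in tool [ 0.06628167 -0.00034568 -0.16264041]
(array([0.67170708, 0.14417863, 0.1896876 ]), [0.0009, 0.0009]) (array([ 0.62853101, -0.13934741,  0.2058157 ]), [0.0006, 0.0006]) [0.65011905 0.00241561 0.19775165] 0.2872478143338735
```

```bash

python3 -m crank '[{"jaw":1,"linear":[0.67,1,-0.72],"spin":-0.27},{"jaw":1,"linear":[0.67,1,-0.72],"spin":-0.27},{"jaw":1,"linear":[0.67,1,-0.72],"spin":-0.27}]'| sed -n 2,3p
python3 -m crank '[{"jaw":1,"linear":[1,0,0.46],"spin":0},{"jaw":1,"linear":[1,0,0.46],"spin":0}]'| sed -n 2,3p
python3 -m crank '[{"jaw":1,"linear":[1,0,0.46],"spin":0},{"jaw":1,"linear":[1,0,0.46],"spin":0}]'| sed -n 2,3p
python3 -c "
from h import *
o,R=state()"
```

```text
position: [0.5741, -0.0108, 1.0422]
eef_rot: [-0.026, 1.992, 0.008]
position: [0.5784, -0.0149, 0.9505]
eef_rot: [-0.019, 1.995, 0.008]
position: [0.5795, -0.0162, 0.8565]
eef_rot: [-0.015, 2.005, 0.011]
t 11.85 q [-0.44 -0.18  1.14  0.46  1.13 -1.98] p [ 0.5795 -0.0162  0.8565] F [ 0.3 -0.7  0.1]
axes(cols)
 [[-0.421 -0.016  0.907]
 [-0.006  1.     0.015]
 [-0.907  0.001 -0.421]]
```

```bash

python3 -m crank '[{"jaw":1,"linear":[1,0,0.46],"spin":0},{"jaw":1,"linear":[1,0,0.46],"spin":0}]'| sed -n 2,3p
python3 -m crank '[{"jaw":1,"linear":[1,0,0.46],"spin":0},{"jaw":1,"linear":[1,0,0.46],"spin":0}]'| sed -n 2,3p
python3 -m crank '[{"jaw":1,"linear":[1,0,0.46],"spin":0},{"jaw":1,"linear":[1,0,0.46],"spin":0}]'| sed -n 2,3p
python3 -m crank '[{"jaw":1,"linear":[1,0,0.46],"spin":0},{"jaw":1,"linear":[1,0,0.46],"spin":0}]'| sed -n 2,3p
python3 -m crank '[{"jaw":1,"linear":[1,0,0.46],"spin":0},{"jaw":1,"linear":[1,0,0.46],"spin":0}]'| sed -n 2,4p
python3 -c "
from h import *
o,R=state()
w=arm.snapshot('wrist');cv2.imwrite('pics/w1.png',w[:,:,::-1])"
```

```text
position: [0.5795, -0.0164, 0.7686]
eef_rot: [-0.015, 2.005, 0.011]
position: [0.5793, -0.0165, 0.6806]
eef_rot: [-0.015, 2.005, 0.011]
position: [0.579, -0.0167, 0.5928]
eef_rot: [-0.014, 2.005, 0.01]
position: [0.579, -0.015, 0.5085]
eef_rot: [-0.004, 2.014, 0.011]
position: [0.5822, 0.0008, 0.4636]
eef_rot: [0.014, 2.069, -0.005]
ft_force: [-0.2, 0.7, -0.2]
t 12.85 q [-0.35 -0.05  2.    1.14  0.33 -2.85] p [0.5822 0.0008 0.4636] F [-0.2  0.7 -0.2]
axes(cols)
 [[-0.478  0.012  0.878]
 [ 0.008  1.    -0.01 ]
 [-0.878  0.002 -0.478]]
```

View pics/w1.png

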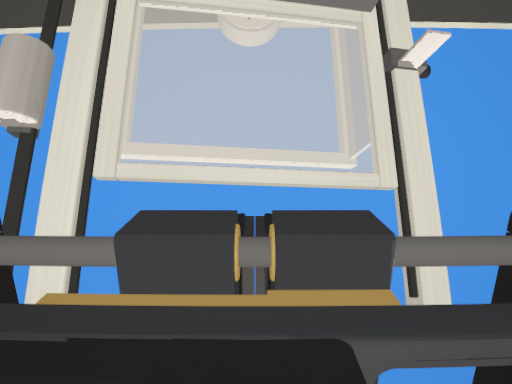

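The wrist view shows the booth's clear panel, the counterweight at upper left (25,85), and the tab on its dark clamp at (425,48). The descent stalled because q6 reached its limit near the wrist singularity, so I'll fit a small kinematic model to choose a good tilt and spin.

```bash
cat > kin.py <<'E'
import numpy as np
from scipy.optimize import least_squares
from scipy.spatial.transform import Rotation as Ro
D=[([1.161,.527,1.433,0,1.181,-.178],(.144,.608,.2226)),([.82043,.54279,.58974,.00943,1.95503,-.52],(.4101,.6066,.5356)),
([-.06919,.0755,.8381,.06462,2.19152,-1.366],(.4427,.0967,.7046)),([-.23479,.55817,.21801,.10037,2.25461,-1.5],(.7123,-.0319,.6698)),
([-.28508,.49727,.21798,.12626,2.25474,-1.53],(.6866,-.0545,.7121)),([-.33851,.36575,.21807,.16918,2.3337,-1.54],(.6026,-.055,.7911)),([-.29391,.31621,.21864,.1925,2.21772,-1.477],(.6129,-.0208,.8315)),
([-.29,.25,.22,.25,1.92,-1.43],(.6531,-.0028,.9198)),([-.59,.19,.22,.54,1.66,-1.52],(.6464,-.1076,1.0393)),([-.44,-.18,1.14,.46,1.13,-1.98],(.5795,-.0162,.8565)),([-.35,-.05,2.,1.14,.33,-2.85],(.5822,.0008,.4636))]
Y=lambda a:Ro.from_euler('y',a).as_matrix()
Z=lambda a:Ro.from_euler('z',a).as_matrix()
def fk(q,p):
    a,h,e,L1,cx,L2,L3=p;F=Y(q[1]+q[2]);W=F@Z(q[3])@Y(q[4])
    return Z(q[0])@(np.array([a,e,h])+Y(q[1])@[0,0,L1]+F@[cx,0,L2]+W@[0,0,L3]),Z(q[0])@W@Z(q[5]-np.pi/2)
f=least_squares(lambda p:np.concatenate([fk(q,p)[0]-x for q,x in D]),[0,.3,.1,.4,0,.4,.2],x_scale=.1)
P=f.x
lo=np.array([-3.08,-.75,.22,-1.43,0,-2.85]);hi=np.array([3.08,2.2,2.44,4.57,2.65,2.85])
def ik(pos,zdir,q0):
    zdir=np.array(zdir)/np.linalg.norm(zdir)
    g=lambda q:np.concatenate([fk(q,P)[0]-pos,(fk(q,P)[1][:,2]-zdir)*.3,[fk(q,P)[1][2,1]*.3]])
    return least_squares(g,np.clip(q0,lo+.01,hi-.01),bounds=(lo,hi))
E
python3 - <<'E'
from kin import *
print(np.round(P,3),np.abs(f.fun).max())
print(np.round(fk(D[-1][0],P)[1],2))
for z in(.16,.22):
 for tau in(.5,.7,.9,1.1):
  for hd in(-.15,):
   for q0 in([-.2,.3,1.8,0,.3,-1.57],[-.2,.3,1.8,3.14,.3,-1.57],[-.2,.3,1.8,3.14,.3,1.57]):
    r=ik([.66,.02,z],[np.sin(tau)*np.cos(hd),np.sin(tau)*np.sin(hd),-np.cos(tau)],q0);print(z,tau,hd,round(r.cost,6),np.round(r.x,2))
E
```

```text
[-0.001  0.274  0.111  0.588  0.114  0.393  0.306] 0.0036965878537613683
[[ 0.48 -0.01  0.88]
 [-0.01 -1.   -0.01]
 [ 0.88 -0.01 -0.48]]
0.16 0.5 -0.15 0.0 [-0.14  0.53  1.8  -0.02  0.31 -1.54]
0.16 0.5 -0.15 0.001099 [-0.14  0.56  1.94  3.93  0.   -2.36]
0.16 0.5 -0.15 0.001099 [-0.14  0.56  1.94  4.37  0.    0.34]
0.16 0.7 -0.15 2.7e-05 [-0.14  0.54  1.92 -0.37  0.   -1.2 ]
0.16 0.7 -0.15 0.0 [-0.13  0.55  1.94  3.36  0.05 -1.77]
0.16 0.7 -0.15 0.0 [-0.13  0.55  1.94  3.36  0.05  1.37]
0.16 0.9 -0.15 0.001859 [-0.14  0.52  1.91 -0.24  0.   -1.33]
0.16 0.9 -0.15 0.0 [-0.13  0.62  2.07  3.17  0.44 -1.59]
0.16 0.9 -0.15 0.0 [-0.13  0.62  2.07  3.17  0.44  1.55]
0.16 1.1 -0.15 0.00657 [-0.13  0.5   1.89 -1.43  0.   -0.14]
0.16 1.1 -0.15 0.0 [-0.13  0.74  2.16  3.16  0.86 -1.58]
0.16 1.1 -0.15 0.0 [-0.13  0.74  2.16  3.16  0.86  1.56]
0.22 0.5 -0.15 0.0 [-0.14  0.44  1.74 -0.02  0.46 -1.54]
0.22 0.5 -0.15 0.002439 [-0.14  0.47  1.96  3.94  0.   -2.37]
0.22 0.5 -0.15 0.002439 [-0.14  0.47  1.96  4.53  0.    0.18]
0.22 0.7 -0.15 0.0 [-0.13  0.44  1.89 -0.09  0.11 -1.47]
0.22 0.7 -0.15 0.000133 [-0.14  0.45  1.94  3.76  0.   -2.19]
0.22 0.7 -0.15 0.000133 [-0.14  0.45  1.94  3.88  0.    0.84]
0.22 0.9 -0.15 0.000713 [-0.14  0.43  1.93  1.28  0.   -2.85]
0.22 0.9 -0.15 0.0 [-0.13  0.48  2.03  3.19  0.27 -1.61]
0.22 0.9 -0.15 0.0 [-0.13  0.48  2.03  3.19  0.27  1.53]
0.22 1.1 -0.15 0.004184 [-0.14  0.4   1.91 -0.34  0.   -1.23]
0.22 1.1 -0.15 0.0 [-0.13  0.58  2.14  3.17  0.68 -1.58]
0.22 1.1 -0.15 0.0 [-0.13  0.58  2.14  3.17  0.68  1.56]
```

```bash

python3 -m crank '[{"jaw":1,"linear":[0,0,0],"spin":1},{"jaw":1,"linear":[0,0,0],"spin":1},{"jaw":1,"linear":[0,0,0],"spin":1},{"jaw":1,"linear":[0,0,0],"spin":1},{"jaw":1,"linear":[0,0,0],"spin":1},{"jaw":1,"linear":[0,0,0],"spin":1},{"jaw":1,"linear":[0,0,0],"spin":1}]'| sed -n 2,3p
python3 -m crank '[{"jaw":1,"linear":[0,0,0],"spin":1},{"jaw":1,"linear":[0,0,0],"spin":1},{"jaw":1,"linear":[0,0,0],"spin":1},{"jaw":1,"linear":[0,0,0],"spin":1},{"jaw":1,"linear":[0,0,0],"spin":1},{"jaw":1,"linear":[0,0,0],"spin":1},{"jaw":1,"linear":[0,0,0],"spin":1}]'| sed -n 2,3p
python3 -m crank '[{"jaw":1,"linear":[0,0,0],"spin":1},{"jaw":1,"linear":[0,0,0],"spin":1},{"jaw":1,"linear":[0,0,0],"spin":1},{"jaw":1,"linear":[0,0,0],"spin":1},{"jaw":1,"linear":[0,0,0],"spin":1},{"jaw":1,"linear":[0,0,0],"spin":1},{"jaw":1,"linear":[0,0,0],"spin":1}]'| sed -n 2,3p
python3 -c "
from h import *
o,R=state()"
```

```text
position: [0.5833, 0.0003, 0.468]
eef_rot: [1.078, 1.831, 0.634]
position: [0.5833, 0.0002, 0.4681]
eef_rot: [2.024, 1.145, 1.205]
position: [0.5833, 0.0003, 0.4681]
eef_rot: [2.692, -0.023, 1.613]
t 15.0 q [-0.35 -0.05  1.99  1.14  0.33  0.29] p [5.833e-01 3.000e-04 4.681e-01] F [ 0.3  0.1 -0.9]
axes(cols)
 [[ 0.472 -0.014  0.882]
 [-0.011 -1.    -0.01 ]
 [ 0.882 -0.005 -0.472]]
```

```bash

python3 -m crank '[{"jaw":1,"linear":[-0.99,0,0.53],"spin":0},{"jaw":1,"linear":[-0.99,0,0.53],"spin":0},{"jaw":1,"linear":[-0.99,0,0.53],"spin":0}]'| sed -n 2,4p
python3 -m crank '[{"jaw":1,"linear":[-0.99,0,0.53],"spin":0},{"jaw":1,"linear":[-0.99,0,0.53],"spin":0},{"jaw":1,"linear":[-0.99,0,0.53],"spin":0}]'| sed -n 2,4p
python3 -c "
from h import *
o,R=state()
print(R.T@[0,0,-.09]/.08)"
```

```text
position: [0.5859, 0.0059, 0.4078]
eef_rot: [-2.681, -0.001, -1.616]
ft_force: [0.3, -0.1, -0.6]
position: [0.5875, 0.0097, 0.3285]
eef_rot: [-2.672, -0.007, -1.612]
ft_force: [0.3, 0.0, 0.1]
t 15.6 q [-0.35  0.24  2.22  2.39  0.49 -1.04] p [0.5875 0.0097 0.3285] F [0.3 0.  0.1]
axes(cols)
 [[ 0.466  0.015  0.884]
 [-0.007 -1.     0.021]
 [ 0.885 -0.016 -0.466]]
[-0.99511394  0.01771228  0.52446117]
```

Now I'm past the singularity. I'll go down to z≈0.15, checking on the way.

```bash

python3 -m crank '[{"jaw":1,"linear":[-0.99,0,0.50],"spin":0},{"jaw":1,"linear":[-0.99,0,0.50],"spin":0},{"jaw":1,"linear":[-0.99,0,0.50],"spin":0}]'| sed -n 2,4p
python3 -m crank '[{"jaw":1,"linear":[-0.99,0,0.50],"spin":0},{"jaw":1,"linear":[-0.99,0,0.50],"spin":0},{"jaw":1,"linear":[-0.99,0,0.50],"spin":0}]'| sed -n 2,4p
python3 - <<'E'
from h import *
o,R=state()
for c in('scene','top','wrist'): cv2.imwrite(f'pics/{c}2.png',arm.snapshot(c)[:,:,::-1])
a=cv2.imread('pics/scene2.png')[110:310,150:350];b=cv2.imread('pics/wrist2.png')
cv2.imwrite('pics/m2.png',np.hstack([cv2.resize(a,(384,384)),cv2.resize(b,(416,312)) if 0 else cv2.resize(b,(416,384))]))
for n in('lip_edge','lip_top','mark'):
    for c in('scene','top','wrist'):
        r=arm.mark_of(c,n);print(n,c,[(np.round(x['at'],1).tolist(),round(x['score'],2)) for x in r[:2]])
E
```

```text
position: [0.5832, 0.0117, 0.2276]
eef_rot: [-2.686, 0.001, -1.574]
ft_force: [0.4, -0.1, -0.4]
position: [0.5827, 0.0138, 0.1427]
eef_rot: [-2.679, -0.004, -1.586]
ft_force: [-0.2, 0.3, 1.1]
t 16.2 q [-0.34  0.82  2.38  2.78  1.12 -1.57] p [0.5827 0.0138 0.1427] F [-0.2  0.3  1.1]
axes(cols)
 [[ 0.481  0.017  0.877]
 [-0.012 -1.     0.026]
 [ 0.877 -0.023 -0.48 ]]
lip_edge scene [([223.8, 272.5], 0.64)]
lip_edge top [([188.5, 265.9], 0.89)]
lip_edge wrist [([135.9, 262.0], 0.8)]
lip_top scene [([224.5, 284.1], 0.56)]
lip_top top [([177.3, 274.1], 0.86), ([233.0, 303.9], 0.48)]
lip_top wrist [([92.9, 268.6], 0.93)]
mark scene [([137.0, 285.7], 0.57)]
mark top [([168.8, 206.8], 0.8)]
mark wrist []
```

View pics/m2.png

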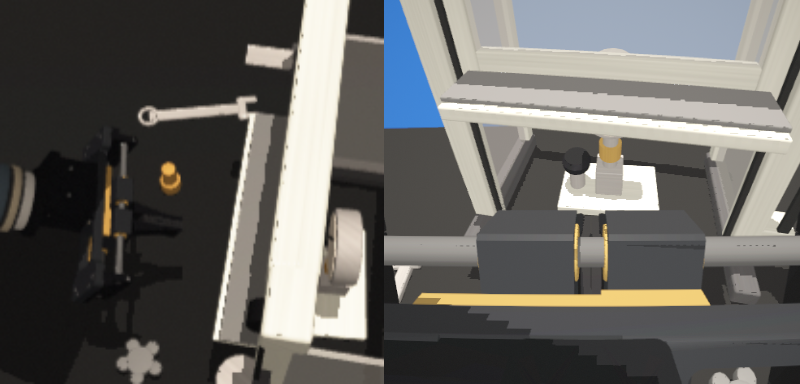

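The hand is level in front of the booth, its fingertips below the lip. In the wrist half, the lip is the white and grey band at about (620,110). The valve fitting inside at (605,165) is well behind it.

```bash
python3 - <<'E'
from h import *
o,R=state()
print('edge',tri([('scene',[223,272]),('top',[188.3,267.5]),('wrist',[135.9,262])]))
print('top',tri([('scene',[224.5,283.7]),('top',[176.2,272.7]),('wrist',[92.9,268.6])]))
print('mark front',tri([('scene',[138.5,278.5]),('top',[175,206.5])]))
print('tool for +x .09', R.T@[.09,-.012,0]/.08, 'up .01',R.T@[0,0,.01]/.08)
E
```

```text
t 16.8 q [-0.34  0.81  2.38  2.78  1.13 -1.57] p [0.5831 0.0143 0.1518] F [ 1.3 -0.2 -1.1]
axes(cols)
 [[ 0.467  0.018  0.884]
 [-0.006 -1.     0.024]
 [ 0.884 -0.017 -0.467]]
edge (array([0.64516979, 0.00759567, 0.17483021]), [0.0052, 0.0064, 0.0026])
top (array([ 0.67429283, -0.00193291,  0.19081434]), [0.0029, 0.01, 0.0075])
mark front (array([0.66172125, 0.17317087, 0.26595502]), [0.0019, 0.0019])
tool for +x .09 [0.52681426 0.17047218 0.99072245] up .01 [ 0.11050067 -0.00210205 -0.05839677]
```

```bash
python3 - <<'E'
from h import *
arm.snapshot('wrist')
e=arm.mark_of('wrist','lip_edge')[0]['at'];p=arm.mark_of('wrist','lip_top')[0]['at'];print(e,p)
print('edge',tri([('scene',[223,272]),('top',[188.3,267.5]),('wrist',e)]))
print('edge tw',tri([('top',[188.3,267.5]),('wrist',e)]))
print('top',tri([('scene',[224.5,283.7]),('top',[176.2,272.7]),('wrist',p)]))
print('top tw',tri([('top',[176.2,272.7]),('wrist',p)]))
E
```

```text
[132.3, 263.1] [90.2, 269.8]
edge (array([0.64510893, 0.00724827, 0.17579169]), [0.0052, 0.0061, 0.0022])
edge tw (array([0.6414296 , 0.0056901 , 0.17693903]), [0.0035, 0.0035])
top (array([ 0.67425898, -0.00223595,  0.19110604]), [0.003, 0.0097, 0.0071])
top tw (array([ 0.67559646, -0.00371649,  0.18876725]), [0.0083, 0.0083])
```

```bash

python3 -m crank '[{"jaw":1,"linear":[-0.39,0,0.2],"spin":0},{"jaw":1,"linear":[-0.39,0,0.2],"spin":0},{"jaw":1,"linear":[-0.39,0,0.2],"spin":0}]'| sed -n 2,4p
python3 -m crank '[{"jaw":1,"linear":[0.5,0.1,0.94],"spin":0},{"jaw":1,"linear":[0.5,0.1,0.94],"spin":0},{"jaw":1,"linear":[0.5,0.1,0.94],"spin":0},{"jaw":1,"linear":[0.5,0.1,0.94],"spin":0}]'| sed -n 2,4p
python3 - <<'E'
from h import *
o,R=state()
print('up .01',R.T@[0,0,.01]/.08)
for c in('scene','top','wrist'): cv2.imwrite(f'pics/{c}3.png',arm.snapshot(c)[:,:,::-1])
for n in('lip_edge','lip_top'):
    print(n,[(np.round(x['at'],1).tolist(),round(x['score'],2)) for x in arm.mark_of('wrist',n)[:1]])
E
```

```text
position: [0.5817, 0.0152, 0.1137]
eef_rot: [-2.673, -0.009, -1.6]
ft_force: [0.5, -0.2, 0.6]
position: [0.6682, 0.0087, 0.119]
eef_rot: [-2.668, -0.012, -1.613]
ft_force: [-0.2, -0.2, -0.8]
t 17.65 q [-0.28  0.84  2.16  2.81  0.95 -1.5 ] p [0.6682 0.0087 0.119 ] F [-0.2 -0.2 -0.8]
axes(cols)
 [[ 0.465  0.019  0.885]
 [-0.005 -1.     0.024]
 [ 0.885 -0.016 -0.465]]
up .01 [ 0.11066976 -0.00200011 -0.05807928]
lip_edge [([175.6, 247.3], 0.7)]
lip_top [([103.6, 263.2], 0.82)]
```

View pics/wrist3.png

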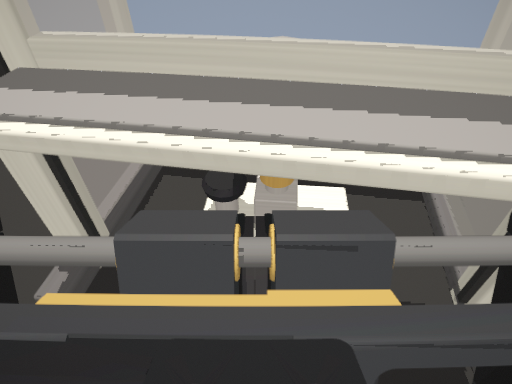

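```bash
python3 - <<'E'
from h import *
o,R=state();p=np.array(o['position'])
R0=np.array([[.467,.018,.884],[-.006,-1,.024],[.884,-.017,-.467]]);p0=np.array([.5831,.0143,.1518])
c2,d2=ray('wrist',[172,256])
c,d=ray('wrist',[132.3,263.1]); c1=p0+R0@R.T@(c-p);d1=R0@R.T@d
# x,z plane
A=np.array([[d1[0],-d2[0]],[d1[2],-d2[2]]]);s=np.linalg.solve(A,(c2-c1)[[0,2]])
print(c1+s[0]*d1,c2+s[1]*d2)
for x in(.64,.65,.66):print(x,[(c+(x-c[0])/d[0]*d)[[1,2]] for c,d in((c1,d1),(c2,d2))])
E
```

```text
t 17.9 q [-0.28  0.85  2.16  2.81  0.95 -1.5 ] p [0.6662 0.0086 0.1151] F [ 0.1 -0.5 -0.4]
axes(cols)
 [[ 0.471  0.018  0.882]
 [-0.008 -1.     0.024]
 [ 0.882 -0.018 -0.471]]
[0.64204    0.00918213 0.17811669] [0.64204    0.00609879 0.17811669]
0.64 [array([0.00918632, 0.17941374]), array([0.00604322, 0.17981135])]
0.65 [array([0.00916579, 0.17305563]), array([0.00631564, 0.17150418])]
0.66 [array([0.00914526, 0.16669751]), array([0.00658806, 0.163197  ])]
```

The front edge comes out at about (0.643, 0.007, 0.177), using row 172 at column 256. Next is a slow push upward with force readings.

```bash

python3 -m crank '[{"jaw":1,"linear":[0.1,0,-0.05],"spin":0},{"jaw":1,"linear":[0.2,0,-0.1],"spin":0},{"jaw":1,"linear":[0.3,0,-0.15],"spin":0},{"jaw":1,"linear":[0.38,0,-0.2],"spin":0}]'| sed -n 1,4p
python3 -m crank '[{"jaw":1,"linear":[0.05,0,-0.025],"spin":0},{"jaw":1,"linear":[0.1,0,-0.05],"spin":0},{"jaw":1,"linear":[0.15,0,-0.08],"spin":0}]'| sed -n 1,4p
python3 -m crank '[{"jaw":1,"linear":[0.05,0,-0.025],"spin":0},{"jaw":1,"linear":[0.1,0,-0.05],"spin":0},{"jaw":1,"linear":[0.15,0,-0.08],"spin":0}]'| sed -n 1,4p
python3 -m crank '[{"jaw":1,"linear":[0.05,0,-0.025],"spin":0},{"jaw":1,"linear":[0.1,0,-0.05],"spin":0},{"jaw":1,"linear":[0.15,0,-0.08],"spin":0}]'| sed -n 1,4p
```

```text
t: 18.3
position: [0.6676, 0.0078, 0.1501]
eef_rot: [-2.673, -0.01, -1.605]
ft_force: [1.7, -0.2, -7.2]
t: 18.6
position: [0.6671, 0.0078, 0.1623]
eef_rot: [-2.674, -0.01, -1.602]
ft_force: [1.4, 1.6, -4.6]
t: 18.9
position: [0.6672, 0.0077, 0.1764]
eef_rot: [-2.673, -0.011, -1.603]
ft_force: [0.5, 1.9, -4.6]
t: 19.2
position: [0.6673, 0.0075, 0.1903]
eef_rot: [-2.672, -0.011, -1.604]
ft_force: [-0.7, 2.1, -4.5]
```

```bash

python3 -m crank '[{"jaw":1,"linear":[-0.33,0,0.17],"spin":0},{"jaw":1,"linear":[-0.33,0,0.17],"spin":0}]'| sed -n 2,4p
python3 -m crank '[{"jaw":1,"linear":[-0.5,0,-0.94],"spin":0},{"jaw":1,"linear":[-0.5,0,-0.94],"spin":0},{"jaw":1,"linear":[-0.5,-1,-0.94],"spin":0},{"jaw":1,"linear":[-0.5,-1,-0.94],"spin":0},{"jaw":1,"linear":[-0.5,-1,-0.94],"spin":0},{"jaw":1,"linear":[-0.5,-1,-0.94],"spin":0},{"jaw":1,"linear":[-0.5,-1,-0.94],"spin":0}]'| sed -n 1,4p
python3 - <<'E'
from h import *
o,R=state()
c=arm.calibration('wrist');print('cam',ray('wrist',[192,256]))
np.save('v4.npy',np.array([*map(np.ravel,(c['R'],))][0]));np.save('t4.npy',c['t'])
cv2.imwrite('pics/wrist4.png',arm.snapshot('wrist')[:,:,::-1])
for n in('lip_edge','lip_top','mark'):
    print(n,[(np.round(x['at'],1).tolist(),round(x['score'],2)) for x in arm.mark_of('wrist',n)[:2]])
E
```

```text
position: [0.6677, 0.0071, 0.1589]
eef_rot: [-2.673, -0.007, -1.604]
ft_force: [-0.6, -0.2, 0.4]
t: 20.1
position: [0.5817, 0.0855, 0.1631]
eef_rot: [-2.67, -0.009, -1.61]
ft_force: [0.3, -0.1, -0.1]
t 20.1 q [-0.11  0.76  2.35  3.01  1.06 -1.55] p [0.5817 0.0855 0.1631] F [ 0.3 -0.1 -0.1]
axes(cols)
 [[ 0.467  0.017  0.884]
 [-0.008 -1.     0.023]
 [ 0.884 -0.018 -0.466]]
cam (array([0.46915983, 0.08071641, 0.29836751]), array([ 0.73132226,  0.02026075, -0.68196425]))
lip_edge [([88.7, 384.0], 0.73)]
lip_top [([47.2, 384.9], 0.75)]
mark []
```

View pics/wrist4.png

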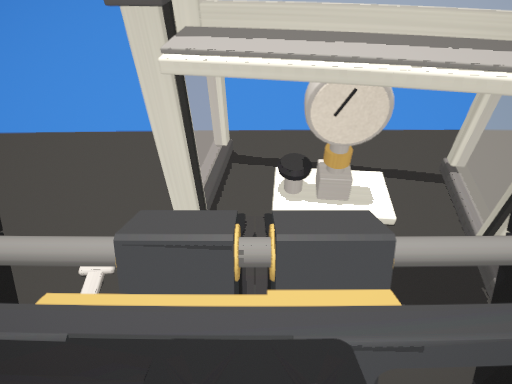

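The lip's left end is at (165,60). The clamp is just cut off at the top (145,3), so I'm raising the camera for two views.

```bash
cat >> h.py <<'E'
def keep(tag):
    c=arm.calibration('wrist');im=arm.snapshot('wrist');cv2.imwrite(f'pics/{tag}.png',im[:,:,::-1])
    np.savez(tag+'.npz',**{k:np.array(c[k]) for k in 'KDRt'})
    for n in('lip_edge','lip_top','mark'):
        print(tag,n,[(np.round(x['at'],1).tolist(),round(x['score'],2)) for x in arm.mark_of('wrist',n)[:2]])
def rayf(tag,rc):
    c=np.load(tag+'.npz');p=cv2.undistortPoints(np.array([[[rc[1],rc[0]]]],float),c['K'],c['D'])[0,0]
    return -c['R'].T@c['t'],c['R'].T@np.array([p[0],p[1],1.])
E
python3 -m crank '[{"jaw":1,"linear":[0.72,0,-0.38],"spin":0},{"jaw":1,"linear":[0.72,0,-0.38],"spin":0},{"jaw":1,"linear":[0.72,0,-0.38],"spin":0},{"jaw":1,"linear":[0.72,0,-0.38],"spin":0},{"jaw":1,"linear":[0.72,0,-0.38],"spin":0}]'| sed -n 2,4p
python3 -c "
from h import *
keep('v5')"
python3 -m crank '[{"jaw":1,"linear":[0.8,0,-0.43],"spin":0},{"jaw":1,"linear":[0.8,0,-0.43],"spin":0},{"jaw":1,"linear":[0.8,0,-0.43],"spin":0},{"jaw":1,"linear":[0.8,0,-0.43],"spin":0},{"jaw":1,"linear":[0.8,0,-0.43],"spin":0}]'| sed -n 2,4p
python3 -c "
from h import *
keep('v6');state()
a=[cv2.resize(cv2.imread(f'pics/{t}.png')[0:256,0:300],(400,341)) for t in('v5','v6')]
cv2.imwrite('pics/v56.png',np.hstack(a))"
```

```text
position: [0.5806, 0.0847, 0.2265]
eef_rot: [-2.673, -0.009, -1.604]
ft_force: [-0.1, -0.4, 1.2]
v5 lip_edge [([167.2, 359.9], 0.8)]
v5 lip_top [([129.1, 361.5], 0.79)]
v5 mark [([83.4, 131.7], 0.94), ([129.8, 358.7], 0.16)]
position: [0.5798, 0.0837, 0.2985]
eef_rot: [-2.674, -0.01, -1.602]
ft_force: [-0.2, 0.2, 0.3]
v6 lip_edge []
v6 lip_top [([196.1, 343.5], 0.62)]
v6 mark [([165.8, 151.6], 0.77)]
t 21.7 q [-0.11  0.32  2.25  2.89  0.51 -1.39] p [0.5802 0.0837 0.2986] F [0.4 0.5 0.4]
axes(cols)
 [[ 0.472  0.018  0.882]
 [-0.007 -1.     0.024]
 [ 0.882 -0.018 -0.471]]
```

View pics/v56.png

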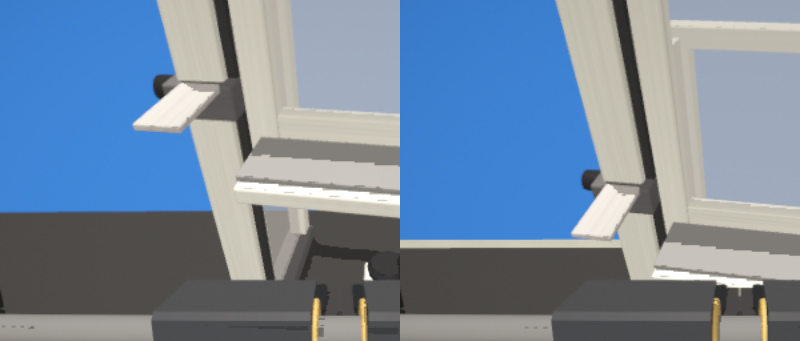

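```bash
python3 - <<'E'
from h import *
def tr(a,b):
    A=np.zeros((3,3));y=np.zeros(3);L=[rayf('v5',a),rayf('v6',b)]
    for o,d in L:
        d=d/np.linalg.norm(d);P=np.eye(3)-np.outer(d,d);A+=P;y+=P@o
    x=np.linalg.solve(A,y);return np.round(x,4),[round(float(np.linalg.norm(np.cross(x-o,d/np.linalg.norm(d)))),4) for o,d in L]
print('mark front hand',tr([94.5,118.5],[177,143]))
print('mark net',tr([83.4,131.7],[165.8,151.6]))
print('lip_top net',tr([129.1,361.5],[196.1,343.5]))
print('strip front-left corner',tr([134.5,178],[202.5,192]))
for t,rc in(('v5',[94.5,118.5]),('v6',[177,143]),('v5',[167.2,359.9])):
    o,d=rayf(t,rc);print(t,[(x,np.round(o+(x-o[0])/d[0]*d,4)[1:]) for x in(.645,.652,.66,.67)])
E
```

```text
mark front hand (array([0.6624, 0.175 , 0.268 ]), [0.0005, 0.0005])
mark net (array([0.6744, 0.17  , 0.27  ]), [0.0011, 0.0011])
lip_top net (array([0.6794, 0.0047, 0.2296]), [0.0003, 0.0003])
strip front-left corner (array([0.6678, 0.1419, 0.2331]), [0.0002, 0.0002])
v5 [(0.645, array([0.166 , 0.2765])), (0.652, array([0.1694, 0.2731])), (0.66, array([0.1733, 0.2692])), (0.67, array([0.1782, 0.2644]))]
v6 [(0.645, array([0.1669, 0.2827])), (0.652, array([0.1704, 0.2767])), (0.66, array([0.1744, 0.2699])), (0.67, array([0.1794, 0.2613]))]
v5 [(0.645, array([0.0115, 0.2201])), (0.652, array([0.0088, 0.2144])), (0.66, array([0.0057, 0.208 ])), (0.67, array([0.0018, 0.1999]))]
```

Mark z≈0.268 and lip top z≈0.231, with good agreement between views and with the push height. The sash needs about 37 mm more, so the fingers go back under at the same spot and push until TCP z≈0.227.

```bash

python3 -m crank '[{"jaw":1,"linear":[-0.75,0,0.4],"spin":0},{"jaw":1,"linear":[-0.75,0,0.4],"spin":0},{"jaw":1,"linear":[-0.75,0,0.4],"spin":0}]'| sed -n 2,4p
python3 -m crank '[{"jaw":1,"linear":[-0.75,0,0.4],"spin":0},{"jaw":1,"linear":[-0.75,0,0.4],"spin":0},{"jaw":1,"linear":[-0.75,0,0.4],"spin":0}]'| sed -n 2,4p
python3 -m crank '[{"jaw":1,"linear":[0,0.95,0],"spin":0},{"jaw":1,"linear":[0,0.95,0],"spin":0},{"jaw":1,"linear":[0.5,0.95,0.94],"spin":0},{"jaw":1,"linear":[0.5,0.95,0.94],"spin":0},{"jaw":1,"linear":[0.5,0.95,0.94],"spin":0},{"jaw":1,"linear":[0.5,0.95,0.94],"spin":0}]'| sed -n 1,4p
python3 -c "
from h import *
state()"
```

```text
position: [0.5797, 0.0848, 0.2274]
eef_rot: [-2.678, -0.009, -1.594]
ft_force: [-1.1, 0.2, 1.3]
position: [0.5807, 0.086, 0.1608]
eef_rot: [-2.675, -0.009, -1.599]
ft_force: [0.0, -0.5, -0.0]
t: 22.9
position: [0.668, 0.0117, 0.1657]
eef_rot: [-2.669, -0.012, -1.612]
ft_force: [-0.6, 0.6, -1.0]
t 22.9 q [-0.27  0.72  2.15  2.78  0.83 -1.45] p [0.668  0.0117 0.1657] F [-0.6  0.6 -1. ]
axes(cols)
 [[ 0.465  0.019  0.885]
 [-0.005 -1.     0.024]
 [ 0.885 -0.016 -0.465]]
```

```bash

python3 -m crank '[{"jaw":1,"linear":[0.1,0,-0.053],"spin":0},{"jaw":1,"linear":[0.2,0,-0.105],"spin":0},{"jaw":1,"linear":[0.27,0,-0.14],"spin":0},{"jaw":1,"linear":[0.32,0,-0.17],"spin":0},{"jaw":1,"linear":[0.38,0,-0.2],"spin":0},{"jaw":1,"linear":[0.45,0,-0.235],"spin":0}]'| sed -n 1,4p
python3 -m crank '[{"jaw":1,"linear":[0.05,0,-0.026],"spin":0},{"jaw":1,"linear":[0.1,0,-0.052],"spin":0},{"jaw":1,"linear":[0.14,0,-0.075],"spin":0},{"jaw":1,"linear":[0.16,0,-0.083],"spin":0},{"jaw":1,"linear":[0.17,0,-0.09],"spin":0}]'| sed -n 1,4p
```

```text
t: 23.5
position: [0.6666, 0.0112, 0.2017]
eef_rot: [-2.675, -0.01, -1.599]
ft_force: [0.9, 0.6, -5.2]
t: 24.0
position: [0.6669, 0.0111, 0.218]
eef_rot: [-2.673, -0.011, -1.603]
ft_force: [-2.1, 2.6, -4.1]
```

Another 9 mm to go.

```bash

python3 -m crank '[{"jaw":1,"linear":[0.05,0,-0.026],"spin":0},{"jaw":1,"linear":[0.09,0,-0.047],"spin":0},{"jaw":1,"linear":[0.1,0,-0.053],"spin":0},{"jaw":1,"linear":[0.1,0,-0.053],"spin":0}]'| sed -n 1,4p
python3 -m crank '[{"jaw":1,"linear":[-0.12,0,0.06],"spin":0},{"jaw":1,"linear":[-0.33,0,0.17],"spin":0},{"jaw":1,"linear":[-0.33,0,0.17],"spin":0}]'| sed -n 2,4p
python3 -m crank '[{"jaw":1,"linear":[-0.5,0,-0.94],"spin":0},{"jaw":1,"linear":[-0.5,0,-0.94],"spin":0},{"jaw":1,"linear":[-0.5,-1,-0.94],"spin":0},{"jaw":1,"linear":[-0.5,-1,-0.94],"spin":0},{"jaw":1,"linear":[-0.5,-1,-0.94],"spin":0}]'| sed -n 2,4p
python3 -m crank '[{"jaw":1,"linear":[0.45,0,-0.24],"spin":0},{"jaw":1,"linear":[0.45,0,-0.24],"spin":0},{"jaw":1,"linear":[0.45,0,-0.24],"spin":0},{"jaw":1,"linear":[0.45,0,-0.24],"spin":0}]'| sed -n 2,4p
python3 -c "
from h import *
keep('v5')"
python3 -m crank '[{"jaw":1,"linear":[0.8,0,-0.43],"spin":0},{"jaw":1,"linear":[0.8,0,-0.43],"spin":0},{"jaw":1,"linear":[0.8,0,-0.43],"spin":0},{"jaw":1,"linear":[0.8,0,-0.43],"spin":0},{"jaw":1,"linear":[0.8,0,-0.43],"spin":0}]'| sed -n 2,4p
python3 -c "
from h import *
keep('v6');state()
a=[cv2.resize(cv2.imread(f'pics/{t}.png')[0:256,50:350],(400,341)) for t in('v5','v6')]
cv2.imwrite('pics/v56b.png',np.hstack(a))"
```

```text
t: 24.4
position: [0.6672, 0.011, 0.2276]
eef_rot: [-2.672, -0.011, -1.605]
ft_force: [-4.5, 4.1, -2.4]
position: [0.6685, 0.0099, 0.1977]
eef_rot: [-2.671, -0.006, -1.609]
ft_force: [-0.3, 0.3, -0.4]
position: [0.5816, 0.0917, 0.2014]
eef_rot: [-2.666, -0.014, -1.612]
ft_force: [0.0, 0.0, 0.8]
position: [0.5811, 0.0881, 0.2408]
eef_rot: [-2.671, -0.008, -1.608]
ft_force: [-0.8, 0.7, 0.8]
v5 lip_edge [([146.0, 374.4], 0.66)]
v5 lip_top [([105.6, 371.7], 0.76)]
v5 mark []
position: [0.5795, 0.0874, 0.3111]
eef_rot: [-2.674, -0.01, -1.601]
ft_force: [-0.1, 0.6, -0.4]
v6 lip_edge [([216.2, 350.1], 0.96)]
v6 lip_top [([176.3, 354.4], 0.88)]
v6 mark [([172.9, 160.5], 0.6)]
t 26.5 q [-0.1   0.28  2.23  2.88  0.46 -1.38] p [0.5799 0.0874 0.3114] F [ 0.9  0.7 -0.4]
axes(cols)
 [[ 0.472  0.018  0.882]
 [-0.007 -1.     0.024]
 [ 0.882 -0.018 -0.471]]
```

View pics/v56b.png

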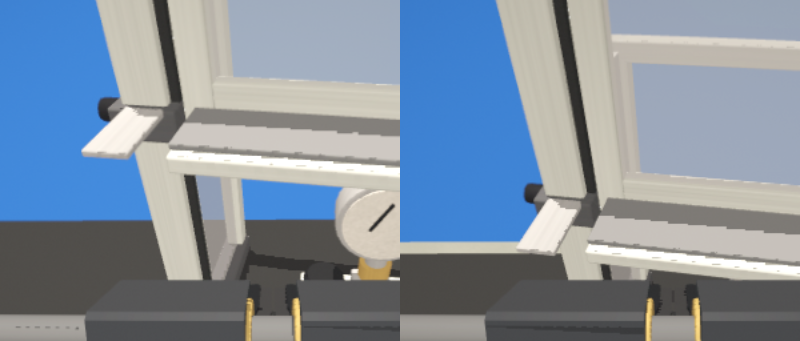

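```bash
python3 - <<'E'
from h import *
def tr(a,b):
    A=np.zeros((3,3));y=np.zeros(3)
    for o,d in(rayf('v5',a),rayf('v6',b)):
        d=d/np.linalg.norm(d);P=np.eye(3)-np.outer(d,d);A+=P;y+=P@o
    return np.round(np.linalg.solve(A,y),4)
print('mark',tr([115,130.2],[187.5,153.5]))
print('lip_top net',tr([105.6,371.7],[176.3,354.4]))
print('lip_edge net',tr([146,374.4],[216.2,350.1]))
print('corner',tr([112.5,177.5],[182.3,191]))
E
```

```text
mark [0.6643 0.1746 0.2667]
lip_top net [0.685  0.0018 0.2612]
lip_edge net [0.6416 0.0117 0.2558]
corner [0.6777 0.1456 0.2606]
```

```bash
python3 - <<'E'
from h import *
def at(t,rc,x):
    o,d=rayf(t,rc);return np.round(o+(x-o[0])/d[0]*d,4)[1:]
# lip normal heading -0.15; front edge mid (.643,.007); 
for x in(.640,.643,.647):print('edge mid z+.015',x,at('v5',[146,374.4],x)+[0,.015],at('v6',[216.2,350.1],x)+[0,.015])
for x in(.672,.675,.678):print('top mid',x,at('v5',[105.6,371.7],x),at('v6',[176.3,354.4],x))
for x in(.666,.670,.674):print('corner',x,at('v5',[112.5,177.5],x),at('v6',[182.3,191],x))
for x in(.660,.663,.666):print('mark',x,at('v5',[115,130.2],x),at('v6',[187.5,153.5],x))
E
```

```text
edge mid z+.015 0.64 [0.0112 0.2715] [0.0134 0.273 ]
edge mid z+.015 0.643 [0.0099 0.2694] [0.0122 0.2697]
edge mid z+.015 0.647 [0.0082 0.2666] [0.0106 0.2653]
top mid 0.672 [0.0073 0.2682] [0.006  0.2721]
top mid 0.675 [0.0062 0.2666] [0.0049 0.2695]
top mid 0.678 [0.0051 0.265 ] [0.0037 0.267 ]
corner 0.666 [0.142  0.2671] [0.1422 0.271 ]
corner 0.67 [0.1432 0.2649] [0.1434 0.2675]
corner 0.674 [0.1444 0.2627] [0.1446 0.2639]
mark 0.66 [0.1729 0.269 ] [0.1724 0.2707]
mark 0.663 [0.1743 0.2674] [0.1738 0.268 ]
mark 0.666 [0.1757 0.2657] [0.1752 0.2652]
```

All the estimates put the lip top at about 0.267 and the mark at about 0.2675. The hand is clear, so I'm handing in.

```bash
python3 -c "
from h import *
print(arm.job_done())"
```

```text
the job is handed in; nothing more can be done
None
```

I pushed the sash up from beneath its lip with the closed fingertips, took the hand clear and handed the job in; the lip top measured about 0.267 m against the pointer tab at about 0.2675 m (limit ±8 mm), and no verdict was shown.

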